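# Prise open the wide tea tin with a spreader

### The job

Two low steel tea tins with hinged lids stand on the worktop: pick up the spreader (flat steel blade, wooden handle) and use its blade to prise open the wider tin, going in at the notch in its front and under the lid, until the lid stands at least 60 degrees open and stays there. Then take the blade away and lay the spreader down gently on the worktop, clear of the tins. Keep the gripper itself off both tins and leave the narrow tin shut.

Things in the scene. Friction and masses are not known exactly. Their poses are not given: they have to be found in the camera images.
- spreader_grip (a point): Grip point of the loose spreader (60 g), mid-handle, 10 mm above its underside; it lies flat. +x points along it to the blade tip, +z up. Wooden handle 16 mm wide (y), 20 tall, from 70 mm behind to 20 ahead of this point; then a steel blade 20 wide, 2.6 thick, to its round end 125 mm ahead. Blade underside is flush with the handle's (blade 7 to 10 mm below this point). The all-steel teaspoon is not it.
- wide_tin_notch (a point): Centre of the notch in the front wall of the wider tin, on its outer face, 51 mm above the worktop. +x points into the tin, +y along its front, +z up. Fixed steel tin, 150 mm wide (y), 100 deep (x), rim 60 high. The notch is 70 wide and 18 tall, from 42 mm height up to the lid's underside at 60; wall 3 mm thick. Behind it the tin is empty above 30 mm height (paper tea envelopes below).
- wide_lid (a joint): Opening angle of the wider tin's lid, rad: 0 shut, grows as its front edge swings up and back, stop at 1.75. A 4 mm plate, front edge 6 mm ahead of the front wall; hinge line parallel to y, 100 mm along +x from the notch point and 11 mm above it. A stiff hinge: the lid stays where it is left; about 2 N under it opens it.
- narrow_lid (a joint): Opening angle of the other tin's lid, rad, 0 shut. Same look, depth and height, but that tin is only 90 mm wide (notch 46 mm); it must stay shut. The tins stand side by side, 150 to 300 mm between centres, fronts roughly to the robot, and may change places.
Mind the look-alikes: they are no part of the job. Leave any red look-alike of the part that bears narrow_lid alone.

How it is judged:
By the outcome, as a careful person would: the job done as asked, in the order asked, and still so for the second after the job is handed in, with the robot touching nothing.
It also fails if it takes over 51 s, if anything falls off the work surface, if the arm or the gripper's body presses on something with over 40 N, if the wrist force passes 120 N, or if a joint passes its speed limit or range.

### The arm

A 6-joint arm with a two-finger parallel gripper is mounted at the origin on a cart in front of the work surface, level with it; the furniture and walls round the work are solid. World frame = base frame: x ahead of the robot, y to its left, z up, the work surface at z = 0. Lengths are in m, angles in rad, forces in N, time in s.
With the tool pointing down it reaches from about 0.25 to 0.725 m from the base axis. Payload 4 kg.
Tool frame: the origin (TCP) lies midway between the tips of the shut fingers; the grasp point (between the pads) lies 19 mm behind it; z points along the fingers, y is the line along which they close (so a half turn about z gives the same grasp; the last joint's range is limited). The gripper opens to 85 mm and grips with 20 to 120 N. Pads are 22 mm wide; open, the fingers measure 114 mm over their backs; the gripper's body (76 mm by 85 mm) begins 54 mm behind the grasp point. The pads swing forward as they close: fully open they stand 13 mm farther back than shut.
Start: joints at [-1.325, 0.241, 0.005, 1.335, 0, 1.571], TCP at [0.122, -0.485, 0.192] pointing down, gripper open.
Joint ranges: [-2.72, 2.72], [-1.05, 1.87], [-1.09, 1.28], [-1.99, 2.15], [-1.42, 1.44], [-3.14, 3.14]. Speed limits (rad/s): [2.79, 2.79, 3.14, 3.14, 3.14, 3.14].

### API

Orientations are given as a unit quaternion [x, y, z, w].
In Python, from workcell import status, camera, get_calibration, ticket gives the robot as it stands.
- The arm moves only by the shell command python3 -m creep 'ROWS' [OPENING]. ROWS is JSON, a list of rows, each a list of 6 numbers: the shift along the world's x, y, z in cm, then the turn, a rotation vector about the world's x, y, z in degrees. A call has 1 to 8 rows; each row shifts and turns the commanded pose from where the row before left it; what a row does not reach is not made up. A row lasts 1/10 s, in which the tool goes at most 50 mm and 8.59 degrees, less where a joint would pass 70% of its speed; a pose out of reach is approached as far as the arm can. A call is refused whole if a number of a shift passes 5 or a number of a turn 8.59, either way. A call with a gripper value outside its range is refused whole. OPENING is the opening, from -1 (shut) to 1 (fully open), so that 0 is half open, set as the call begins (- or left out, the last holds). The fingers move at their own pace and stop on an object; the grip force is fixed at half the most. Time passes only in rows, so rows that do not move let the fingers close. It gives the time, the measured TCP pose, the force, the opening and the grip force at its end, in the units of the state.
- status.get_obs(): the state, without advancing time (a new reading comes with each control period).
- camera(name): name is "side" or "top"; returns the picture (400x640x3 uint8, red, green, blue); there is no depth.
- get_calibration(name): a dict with "fx", "fy", "cx", "cy" (pixels), "rvec" (rotation vector, rad) and "tvec" (3), from world to camera coordinates, as OpenCV has them. Camera axes: x right, y down, z forward; pixel columns grow to the right and rows downward; lengths in m; the calibration is good to about 2 mm. A picture is of the moment at which its call begins. get_calibration takes no time and is no camera call.
- ticket.job_done(): hands the job in; it is judged then, once.
The state is a dict: "clock": time; "joint_pos": joint angles; "joint_vel": joint speeds; "tau": joint torques, N m; "eef_pos": TCP position; "tool_rot": TCP orientation; "ft_force": force on the tool from outside, world axes, zero at the start; "ft_torque": the same for the moment, N m; "grip_width": finger opening in m; "grasp_force": force on a finger pad.
Only numpy, scipy, OpenCV 4.12 (cv2) and the standard library are available. Lean on these libraries where they do the work, as an engineer would, in place of code of your own. Each camera call takes 0.05 s, during which the arm holds its last target. There are 200 camera calls.

## Working session

There is one attempt and no reset: what is moved stays moved. The work goes in short steps, Python scripts to look and compute and a shell command to move; the robot and the scene stay as the last step left them, time stands still between calls to the robot, and variables do not carry over. Pictures are saved under pics/ and viewed, at most 12 in all, crops included, and the job is handed in when it is done.

```bash
mkdir -p pics; ls
python3 - <<'E'
from workcell import status, camera, get_calibration
import cv2
for n in("top","side"):
    cv2.imwrite(f"pics/{n}0.png",camera(n)[:,:,::-1]); print({k:[round(float(x),3) for x in v] if hasattr(v,'__len__') else v for k,v in get_calibration(n).items()})
print(status.get_obs())
E
```

```text
pics
{'fx': 412.1573929239093, 'fy': 412.1573929239093, 'cx': 316.4776467569603, 'cy': 195.98840921590718, 'rvec': [2.181, -2.166, 0.141], 'tvec': [-0.166, 0.548, 1.219]}
{'fx': 449.5696221092462, 'fy': 449.5696221092462, 'cx': 324.29587229246, 'cy': 198.15703282966194, 'rvec': [0.094, -2.77, 1.389], 'tvec': [0.518, 0.164, 1.342]}
{'clock': 0.1, 'joint_pos': array([-1.32499193e+00,  2.41377034e-01,  3.87452054e-03,  1.33517258e+00,
        1.62315881e-05,  1.57078759e+00]), 'joint_vel': array([ 1.91279059e-03, -1.45166418e-03,  3.29957988e-03,  4.20316824e-04,
        8.18009506e-04,  6.60035351e-05]), 'tau': array([-2.07714998e-03, -3.73137474e+01,  2.53010130e+01,  1.08867590e-02,
       -1.58449525e-04,  1.53585620e-05]), 'eef_pos': array([ 0.12152245, -0.48436665,  0.19098829]), 'tool_rot': array([ 9.92456054e-01,  1.22597302e-01, -1.07103201e-04, -9.33293028e-04]), 'ft_force': array([0.52802355, 0.17269317, 0.09946278]), 'ft_torque': array([-0.00912536, -0.03153977,  0.01715256]), 'grasp_force': 0.0, 'grip_width': 0.08562869451032552}
```

View pics/top0.png

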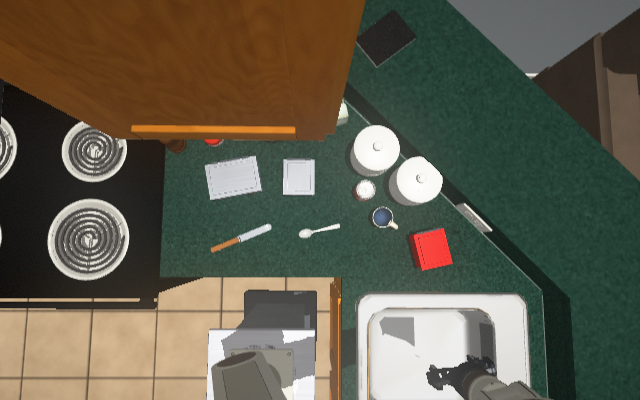

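View pics/side0.png

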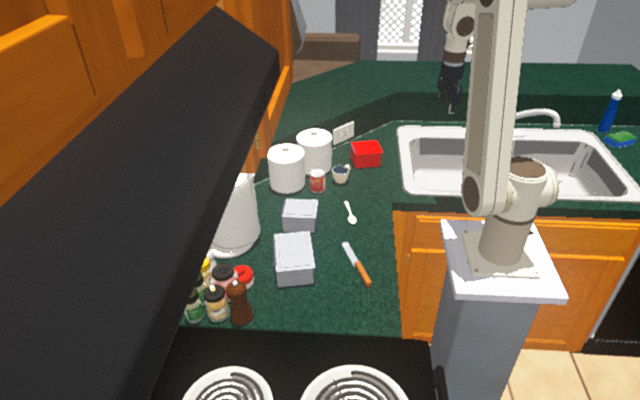

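The top view shows the wide tin at about (233,177), the narrow tin at (299,177), and the spreader from its handle end at (212,250) to its tip at (271,227). The teaspoon is at (320,231) and the red decoy at (431,249).

```bash
cat > h.py <<'E'
import numpy as np, cv2
from workcell import status, camera, get_calibration
from scipy.spatial.transform import Rotation as R
def ray(n,uv,z):
    c=get_calibration(n); M=cv2.Rodrigues(np.array(c["rvec"],float))[0]; t=np.array(c["tvec"],float)
    uv=np.atleast_2d(uv); d=np.c_[(uv[:,0]-c["cx"])/c["fx"],(uv[:,1]-c["cy"])/c["fy"],np.ones(len(uv))]@M
    o=-M.T@t; return o+d*((z-o[2])/d[:,2])[:,None]
def proj(n,P):
    c=get_calibration(n); M=cv2.Rodrigues(np.array(c["rvec"],float))[0]
    q=np.atleast_2d(P)@M.T+np.array(c["tvec"]); return np.c_[q[:,0]/q[:,2]*c["fx"]+c["cx"],q[:,1]/q[:,2]*c["fy"]+c["cy"]]
E
python3 - <<'E'
from h import *
im=cv2.imread("pics/top0.png"); hsv=cv2.cvtColor(im,cv2.COLOR_BGR2HSV)
def comp(mask,box):
    m=np.zeros_like(mask); x0,y0,x1,y1=box; m[y0:y1,x0:x1]=mask[y0:y1,x0:x1]
    n,l,s,c=cv2.connectedComponentsWithStats(m); k=1+np.argmax(s[1:,4]); return (l==k).astype(np.uint8)
g=((hsv[...,1]<70)&(hsv[...,2]>120)).astype(np.uint8)
for nm,b in(("wide",(195,145,270,210)),("narrow",(275,145,325,210))):
    m=comp(g,b); c=max(cv2.findContours(m,0,2)[0],key=cv2.contourArea); r=cv2.boxPoints(cv2.minAreaRect(c))
    P=ray("top",r,.064); print(nm,r.round(1).tolist(),P.round(4).tolist(),P.mean(0).round(4),np.linalg.norm(np.diff(P,axis=0),axis=1).round(4))
bl=comp(g,(235,215,280,250)); o=comp(((hsv[...,0]<20)&(hsv[...,1]>110)&(hsv[...,2]>80)).astype(np.uint8),(200,225,250,260))
for nm,m,z in(("blade",bl,.003),("handle",o,.02)):
    ys,xs=np.nonzero(m); P=ray("top",np.c_[xs,ys],z)[:,:2]; c=P.mean(0); u=np.linalg.svd(P-c)[2][0] if len(P)<3000 else 0
    u=u*-np.sign(u[1]); s=(P-c)@u; print(nm,len(P),c.round(4),u.round(4),np.degrees(np.arctan2(u[1],u[0])),(c+s.min()*u).round(4),(c+s.max()*u).round(4))
big=cv2.resize(im[140:270,190:350],None,fx=5,fy=4.6,interpolation=cv2.INTER_CUBIC); cv2.imwrite("pics/c0.png",cv2.resize(im[140:265,190:350],None,fx=4.8,fy=4.8,interpolation=cv2.INTER_CUBIC))
E
```

```text
wide [[203.60000610351562, 164.60000610351562], [255.10000610351562, 155.10000610351562], [261.6000061035156, 190.3000030517578], [210.10000610351562, 199.8000030517578]] [[0.6366, 0.1739, 0.064], [0.6669, 0.0222, 0.064], [0.5613, 0.0006, 0.064], [0.5318, 0.151, 0.064]] [0.5992 0.0869 0.064 ] [0.1547 0.1078 0.1533]
narrow [[283.0, 159.0], [314.0, 159.0], [314.0, 195.0], [283.0, 195.0]] [[0.6558, -0.061, 0.064], [0.6567, -0.1534, 0.064], [0.5486, -0.1541, 0.064], [0.5479, -0.0626, 0.064]] [ 0.6023 -0.1078  0.064 ] [0.0924 0.1081 0.0915]
blade 249 [0.439  0.0272] [ 0.3816 -0.9243] -67.56566794598865 [0.4183 0.0773] [ 0.4597 -0.023 ]
handle 160 [0.4014 0.1149] [ 0.3945 -0.9189] -66.76364218825461 [0.3844 0.1546] [0.4183 0.0756]
```

View pics/c0.png

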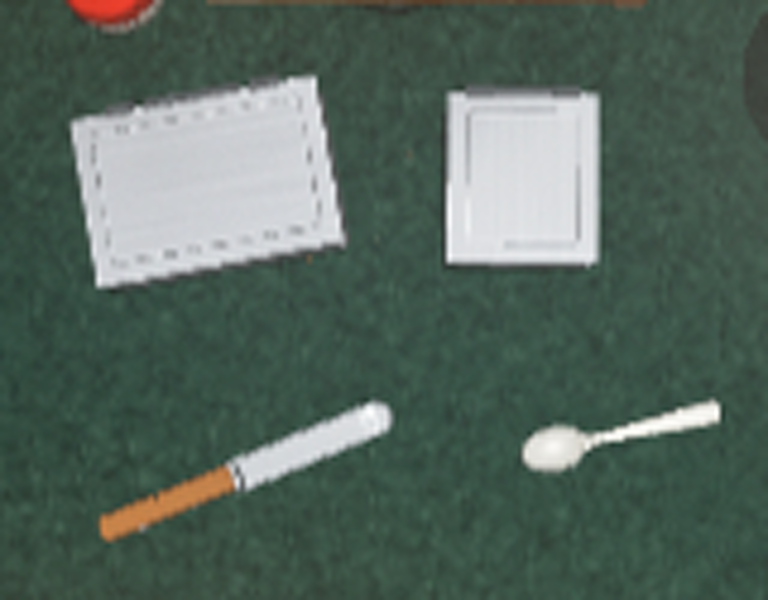

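The tins and spreader are measured:

| Item | Position (m) | Yaw |
|---|---|---|
| Spreader grip point | about (0.411, 0.0925) | -67° |
| Wide tin notch | about (0.553, 0.0775) | about 11.6° (direction into the tin) |

Next I move above the grip, with a wrist yaw that leaves range for the later turn.

```bash
python3 -m creep '[[2.2,4.4,0,0,0,7.6],[2.2,4.4,0,0,0,7.6],[2.2,4.4,0,0,0,7.6],[2.2,4.4,0,0,0,7.6],[2.2,4.4,0,0,0,7.6],[2.2,4.4,0,0,0,7.6],[2.2,4.4,0,0,0,7.6],[2.2,4.4,0,0,0,7.6]]' 0.2; python3 -m creep '[[2.2,4.4,0,0,0,7.6],[2.2,4.4,0,0,0,7.6],[2.2,4.4,0,0,0,7.6],[2.2,4.4,0,0,0,7.6],[2.2,4.4,0,0,0,7.6],[0,0,0,0,0,0],[0,0,0,0,0,0]]'
cat > s.py <<'E'
from h import *
o=status.get_obs(); m=R.from_quat(o["tool_rot"]).as_matrix()
print("t",round(o["clock"],2),"p",(o["eef_pos"]*100).round(2),"yaw",np.degrees(np.arctan2(m[1,0],m[0,0])).round(2),"z",m[:,2].round(3),"q",np.array(o["joint_pos"]).round(2),"F",o["ft_force"].round(1),"T",o["ft_torque"].round(2),"w",round(o["grip_width"]*1000,1),round(o["grasp_force"],1))
E
python3 s.py
```

```text
clock: 0.9
eef_pos: [0.2978, -0.1311, 0.1918]
tool_rot: [0.793, 0.61, 0.0, 0.0]
ft_force: [1.6, -1.0, -0.4]
grip_width: 0.0512
grasp_force: 0.0
clock: 1.6
eef_pos: [0.4071, 0.0878, 0.191]
tool_rot: [0.552, 0.834, -0.001, -0.001]
ft_force: [-0.1, -0.6, -0.5]
grip_width: 0.0511
grasp_force: 0.0
t 1.6 p [40.71  8.78 19.1 ] yaw 113.01 z [-0.002 -0.001 -1.   ] q [ 0.21  0.08 -0.19  1.3  -0.    1.38] F [-0.1 -0.6 -0.5] T [-0.05 -0.04 -0.  ] w 51.1 0.0
```

```bash
python3 -m creep '[[0.5,0.2,-5,0,0,0],[0,0,-5,0,0,0],[0,0,-4.5,0,0,0],[0,0,-3,0,0,0],[0,0,-1,0,0,0],[0,0,0,0,0,0]]'; python3 -m creep '[[0,0,0,0,0,0],[0,0,0,0,0,0],[0,0,0,0,0,0],[0,0,0,0,0,0],[0,0,0,0,0,0],[0,0,0,0,0,0]]' -1; python3 s.py
```

```text
clock: 2.2
eef_pos: [0.411, 0.0875, 0.0063]
tool_rot: [0.554, 0.833, -0.001, -0.001]
ft_force: [-0.3, 0.0, -0.2]
grip_width: 0.0516
grasp_force: 0.0
clock: 2.8
eef_pos: [0.4128, 0.0891, 0.0073]
tool_rot: [0.553, 0.833, 0.0, 0.0]
ft_force: [0.1, -0.1, 0.2]
grip_width: 0.0002
grasp_force: 0.0
t 2.8 p [41.28  8.91  0.73] yaw 112.89 z [ 0.  0. -1.] q [ 0.21  0.27 -0.49  0.81 -0.    1.38] F [ 0.1 -0.1  0.2] T [ 0.02  0.   -0.03] w 0.2 0.0
```

Run:
```python
from h import *
a=camera("side")[210:300,310:420,::-1]; b=camera("top")[200:290,180:290,::-1]
cv2.imwrite("pics/g1.png",np.hstack([cv2.resize(a,(400,330),interpolation=2),cv2.resize(b,(400,330),interpolation=2)]))
```

```text
(no output)
```

View pics/g1.png

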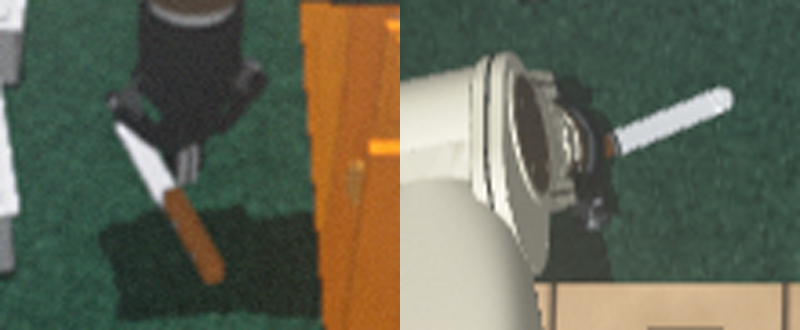

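Run:
```python
from h import *
p=status.get_obs()["eef_pos"]
print(proj("side",[p,[.411,.0925,.0],[.4183,.0765,0],[.4597,-.023,0],[.3844,.1546,0]]).round(1))
im=camera("side")[...,::-1]; hsv=cv2.cvtColor(im.copy(),cv2.COLOR_BGR2HSV)
m=((hsv[...,0]<20)&(hsv[...,1]>100)&(hsv[...,2]>60)); m[:, :340]=0; m[:,390:]=0; m[:240]=0; m[292:]=0
ys,xs=np.nonzero(m); P=ray("side",np.c_[xs,ys],.012)[:,:2]; c=P.mean(0); u=np.linalg.svd(P-c)[2][0]; s=(P-c)@u
print(len(P),c,u,c+s.min()*u,c+s.max()*u, np.c_[xs,ys].min(0),np.c_[xs,ys].max(0))
```

```text
[[358.9 266.6]
 [359.4 269.3]
 [357.  265.2]
 [344.  241.5]
 [368.8 285.9]]
182 [0.40026368 0.12383439] [-0.37321786  0.92774373] [0.41983877 0.07517469] [0.38296078 0.16684586] [355 262] [371 287]
```

Run:
```python
from h import *
o=status.get_obs(); p=o["eef_pos"]; m=R.from_quat(o["tool_rot"]).as_matrix()
out=[]
for n in("side","top"):
    im=camera(n)[...,::-1].copy(); c=proj(n,p)[0]; x0=int(c[0])-30; y0=int(c[1])-45
    cr=cv2.resize(im[y0:y0+70,x0:x0+60],None,fx=6.6,fy=6.6,interpolation=2)
    for k in(0,.02,.04,.06,.08):
        q=(proj(n,p-m[:,2]*k)[0]-[x0,y0]+.5)*6.6; cv2.circle(cr,tuple(int(v) for v in q),3,(0,0,255),-1)
    for k in(-.03,.03):
        q=(proj(n,p+m[:,1]*k)[0]-[x0,y0]+.5)*6.6; cv2.circle(cr,tuple(int(v) for v in q),3,(255,255,0),-1)
    out.append(cr)
cv2.imwrite("pics/g2.png",np.hstack(out))
```

```text
(no output)
```

View pics/g2.png

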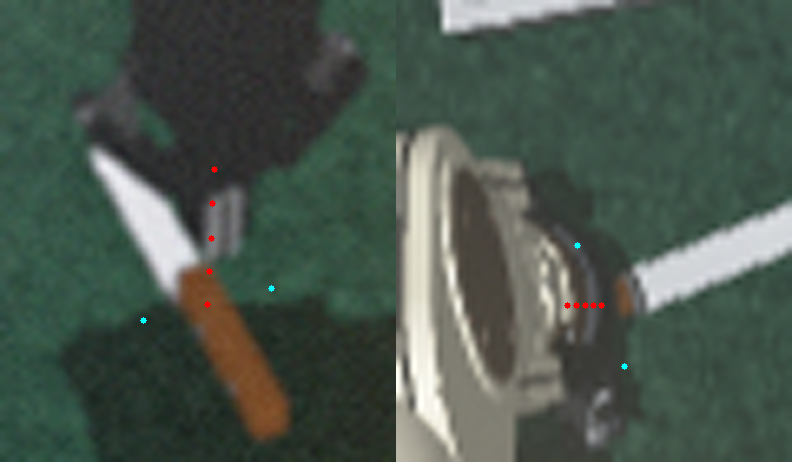

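Run:
```python
from h import *
for px in ([328+223/6.6-.5,221+257/6.6-.5],[328+223/6.6-.5,221+187/6.6-.5]):
    for z in(0,.007,.015,.02,.025,.03,.04,.05,.08): print(z,ray("side",px,z)[0].round(4))
```

```text
0 [0.4059 0.0521 0.    ]
0.007 [0.4061 0.0593 0.007 ]
0.015 [0.4064 0.0674 0.015 ]
0.02 [0.4066 0.0726 0.02  ]
0.025 [0.4067 0.0777 0.025 ]
0.03 [0.4069 0.0828 0.03  ]
0.04 [0.4072 0.093  0.04  ]
0.05 [0.4075 0.1032 0.05  ]
0.08 [0.4085 0.1339 0.08  ]
0 [ 0.4062  0.0066 -0.    ]
0.007 [0.4064 0.0141 0.007 ]
0.015 [0.4067 0.0226 0.015 ]
0.02 [0.4069 0.028  0.02  ]
0.025 [0.407  0.0333 0.025 ]
0.03 [0.4072 0.0387 0.03  ]
0.04 [0.4075 0.0494 0.04  ]
0.05 [0.4078 0.0601 0.05  ]
0.08 [0.4088 0.0922 0.08  ]
```

The side view shows the shut pads ending about 27 mm above where the reported TCP projects, so they closed above the handle. I'll reopen and creep down, watching the force.

```bash
python3 -m creep '[[0,0,0,0,0,0],[0,0,0,0,0,0],[0,0,0,0,0,0],[0,0,-0.2,0,0,0],[0,0,-0.2,0,0,0],[0,0,-0.2,0,0,0],[0,0,0,0,0,0]]' 0.2; python3 s.py
python3 - <<'E'
from h import *
c=[cv2.resize(camera("side")[210:300,310:420,::-1],(440,360),interpolation=2)]
cv2.imwrite("pics/g3.png",np.hstack(c))
im=cv2.imread("pics/side0.png"); print(proj("side",[[.1215,-.484,.191],[.1215,-.484,.204],[.1215,-.484,.22]]))
cr=cv2.resize(im[60:140,420:480],(360,480),interpolation=2)[:360]; cv2.imwrite("pics/g3.png",np.hstack(c+[cr]))
E
```

```text
clock: 3.75
eef_pos: [0.4122, 0.0889, 0.0007]
tool_rot: [0.553, 0.833, -0.0, -0.0]
ft_force: [0.1, -0.3, 0.6]
grip_width: 0.0513
grasp_force: 0.0
t 3.75 p [41.22  8.89  0.07] yaw 112.88 z [-0.001 -0.    -1.   ] q [ 0.21  0.28 -0.5   0.79 -0.    1.38] F [ 0.1 -0.3  0.6] T [ 0.01 -0.01  0.06] w 51.3 0.0
[[443.40119133 119.99193697]
 [443.93970471 116.71433392]
 [444.60964857 112.6367936 ]]
```

View pics/g3.png

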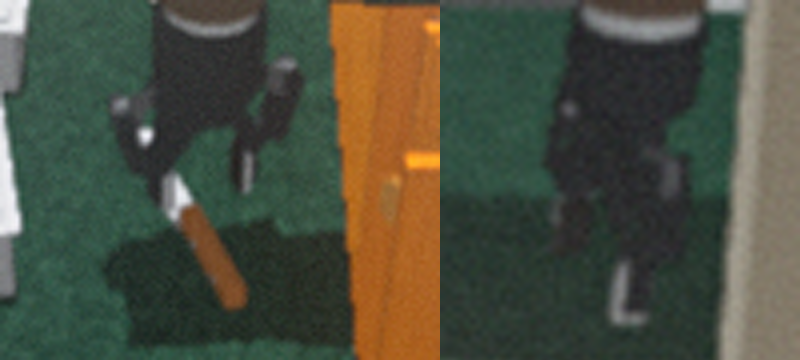

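Both this view and the start view put the real tips about 3 cm above the reported TCP. I'll keep lowering in small steps with force checks, and shift slightly in +x.

```bash
python3 -m creep '[[0.4,0.1,-0.4,0,0,0],[0,0,-0.4,0,0,0],[0,0,-0.4,0,0,0],[0,0,0,0,0,0]]'; python3 -m creep '[[0,0,-0.3,0,0,0],[0,0,-0.3,0,0,0],[0,0,0,0,0,0]]';  python3 s.py
```

```text
clock: 4.2
eef_pos: [0.4159, 0.0899, -0.0117]
tool_rot: [0.553, 0.833, -0.001, -0.001]
ft_force: [-0.5, -0.5, -0.5]
grip_width: 0.0516
grasp_force: 0.0
clock: 4.5
eef_pos: [0.4162, 0.0899, -0.0173]
tool_rot: [0.553, 0.833, -0.0, -0.0]
ft_force: [0.2, 0.1, -0.0]
grip_width: 0.0511
grasp_force: 0.0
t 4.5 p [41.62  8.99 -1.73] yaw 112.88 z [-0.001 -0.    -1.   ] q [ 0.21  0.32 -0.51  0.75 -0.    1.38] F [ 0.2  0.1 -0. ] T [ 0.03 -0.01 -0.07] w 51.1 0.0
```

No contact at reported z = -17 mm, which confirms the readout offset. I'll go slightly lower and close.

```bash
python3 -m creep '[[0,0,-0.3,0,0,0],[0,0,0,0,0,0]]'; python3 -m creep '[[0,0,0,0,0,0],[0,0,0,0,0,0],[0,0,0,0,0,0],[0,0,0,0,0,0],[0,0,0,0,0,0]]' -1;  python3 s.py
```

```text
clock: 4.7
eef_pos: [0.4164, 0.0899, -0.0202]
tool_rot: [0.553, 0.833, -0.0, -0.0]
ft_force: [-0.3, -0.9, -0.2]
grip_width: 0.0515
grasp_force: 0.0
clock: 5.2
eef_pos: [0.4226, 0.092, -0.0158]
tool_rot: [0.553, 0.833, 0.005, 0.004]
ft_force: [-0.2, 1.2, 22.5]
grip_width: 0.0006
grasp_force: 36.5
t 5.2 p [42.26  9.2  -1.58] yaw 112.91 z [ 0.011  0.004 -1.   ] q [ 0.21  0.32 -0.5   0.74  0.    1.38] F [-0.2  1.2 22.5] T [0.45 0.03 0.01] w 0.6 36.5
```

```bash
python3 -m creep '[[0,0,0.4,0,0,0],[0,0,0,0,0,0]]'
python3 - <<'E'
from h import *
S=camera("side"); T=camera("top")
cv2.imwrite("pics/s4.png",S[...,::-1]);cv2.imwrite("pics/t4.png",T[...,::-1])
cv2.imwrite("pics/g4.png",np.hstack([cv2.resize(S[220:300,320:400,::-1],(400,400),interpolation=2),cv2.resize(T[210:290,200:280,::-1],(400,400),interpolation=2)]))
E
```

```text
clock: 5.4
eef_pos: [0.4181, 0.0901, -0.0144]
tool_rot: [0.553, 0.833, 0.001, 0.001]
ft_force: [-2.2, -2.9, 13.7]
grip_width: -0.0
grasp_force: 5.5
```

View pics/g4.png

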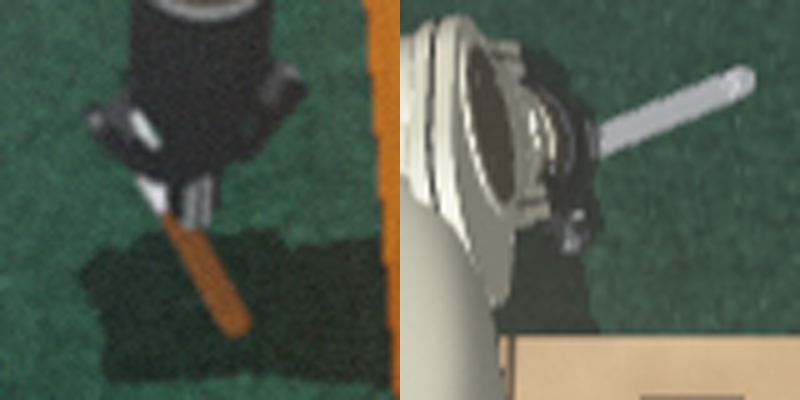

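Run:
```python
from h import *
for z in(0,.005,.01,.02): print(z,ray("side",[320+200/5-.5,220+228/5-.5],z)[0].round(4))
im=cv2.imread("pics/s4.png"); hsv=cv2.cvtColor(im,cv2.COLOR_BGR2HSV)
m=((hsv[...,0]<20)&(hsv[...,1]>100)&(hsv[...,2]>60)); m[:, :340]=0; m[:,385:]=0; m[:240]=0; m[290:]=0
ys,xs=np.nonzero(m); P=ray("side",np.c_[xs,ys],.012)[:,:2]; c=P.mean(0); u=np.linalg.svd(P-c)[2][0]; s=(P-c)@u
print(len(P),c,u,c+s.min()*u,c+s.max()*u)
im=cv2.imread("pics/t4.png"); hsv=cv2.cvtColor(im,cv2.COLOR_BGR2HSV)
m=((hsv[...,1]<70)&(hsv[...,2]>110)).astype(np.uint8); m[:, :232]=0; m[:,290:]=0; m[:215]=0; m[250:]=0
n,l,st,_=cv2.connectedComponentsWithStats(m); print(st)
k=1+np.argmax(st[1:,4]); ys,xs=np.nonzero(l==k); P=ray("top",np.c_[xs,ys],.003)[:,:2]; c=P.mean(0); u=np.linalg.svd(P-c)[2][0]; s=(P-c)@u
print("blade",len(P),c,u,c+s.min()*u,c+s.max()*u)
```

```text
0 [0.4109 0.0758 0.    ]
0.005 [0.4111 0.0807 0.005 ]
0.01 [0.4112 0.0857 0.01  ]
0.02 [0.4115 0.0957 0.02  ]
163 [0.40540991 0.12675494] [-0.40440268  0.91458104] [0.42656985 0.07890048] [0.38739512 0.16749649]
[[     0      0    640    400 255788]
 [   240    223     31     19    212]]
blade 212 [0.44162199 0.02616574] [-0.4075638   0.91317673] [ 0.46272848 -0.0211249 ] [0.42031196 0.07391242]
```

Run:
```python
from h import *
p=np.array([.1215,-.484,.191]); yv=np.array([np.sin(np.radians(14.1)),-np.cos(np.radians(14.1)),0])
A=[p+[0,0,k] for k in(0,.013,.03,.05,.1)]+[p+[0,0,.013]+s*.0425*yv for s in(-1,1)]
print(proj("top",A).round(1).tolist()); print(proj("side",A).round(1).tolist())
for n in("top","side"):
    c=get_calibration(n); M=cv2.Rodrigues(np.array(c["rvec"]))[0]; print(n,(-M.T@np.array(c["tvec"])).round(3))
t=cv2.imread("pics/top0.png")[340:400,410:510]; s=cv2.imread("pics/side0.png")[70:130,420:480]
t=cv2.resize(t,(500,300),interpolation=2); s=cv2.resize(s,(300,300),interpolation=2)
cr=np.hstack([t,s])
for q in proj("top",A): cv2.circle(cr,(int((q[0]-410+.5)*5),int((q[1]-340+.5)*5)),2,(0,0,255),-1)
for q in proj("side",A): cv2.circle(cr,(500+int((q[0]-420+.5)*5),int((q[1]-70+.5)*5)),2,(0,0,255),-1)
cv2.imwrite("pics/g5.png",cr)
```

```text
[[442.9, 356.9], [444.6, 358.3], [446.8, 360.3], [449.5, 362.6], [456.9, 368.9], [428.4, 362.6], [460.7, 354.1]]
[[443.4, 120.0], [443.9, 116.7], [444.7, 112.4], [445.5, 107.2], [447.7, 93.9], [448.6, 122.1], [439.5, 111.6]]
top [ 0.412 -0.139  1.274]
side [0.436 1.012 0.939]
```

View pics/g5.png

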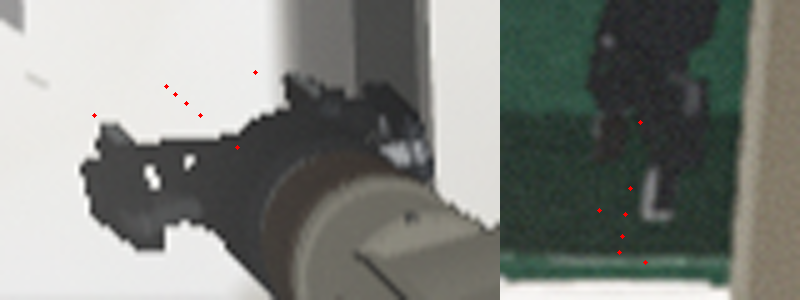

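The start pictures settle it: in both views the tips sit about 34 mm above the reported TCP, about 6 mm off in -x and 5 mm off in +y. So the fingers were shutting on top of the handle. I'll open, correct, go down to reported z ≈ -30 mm, and close.

```bash
python3 -m creep '[[0,0,1,0,0,0],[0,0,0,0,0,0],[0,0,0,0,0,0],[0,0,0,0,0,0],[0,-0.2,0,0,0,1],[0,0,-0.5,0,0,0],[0,0,-0.5,0,0,0],[0,0,0,0,0,0]]' 0.3;python3 -m creep '[[0,0,-0.5,0,0,0],[0,0,-0.5,0,0,0],[0,0,0,0,0,0]]'; python3 s.py
```

```text
clock: 6.3
eef_pos: [0.4156, 0.0878, -0.0169]
tool_rot: [0.546, 0.838, -0.001, -0.001]
ft_force: [-0.2, 0.3, -0.8]
grip_width: 0.0554
grasp_force: 0.0
clock: 6.6
eef_pos: [0.4159, 0.0879, -0.0267]
tool_rot: [0.545, 0.838, -0.001, -0.001]
ft_force: [0.1, -0.1, 0.0]
grip_width: 0.0555
grasp_force: 0.0
t 6.6 p [41.59  8.79 -2.67] yaw 113.89 z [-0.002 -0.    -1.   ] q [ 0.21  0.33 -0.52  0.72 -0.    1.36] F [ 0.1 -0.1  0. ] T [-0.03  0.02 -0.  ] w 55.5 0.0
```

```bash
python3 -m creep '[[0.2,0,-0.2,0,0,0],[0,0,0,0,0,0]]';python3 -m creep '[[0,0,0,0,0,0],[0,0,0,0,0,0],[0,0,0,0,0,0],[0,0,0,0,0,0],[0,0,0,0,0,0]]' -1; python3 s.py
```

```text
clock: 6.8
eef_pos: [0.419, 0.0881, -0.028]
tool_rot: [0.546, 0.838, 0.0, 0.0]
ft_force: [-0.7, 0.2, 0.2]
grip_width: 0.0554
grasp_force: 0.0
clock: 7.3
eef_pos: [0.4187, 0.088, -0.0276]
tool_rot: [0.546, 0.838, 0.0, 0.0]
ft_force: [-1.6, 0.2, 5.5]
grip_width: 0.0139
grasp_force: 59.1
t 7.3 p [41.87  8.8  -2.76] yaw 113.88 z [ 0. -0. -1.] q [ 0.21  0.34 -0.51  0.72 -0.    1.36] F [-1.6  0.2  5.5] T [-0.1   0.32 -0.03] w 13.9 59.1
```

Gripped: 13.9 mm width at 59 N. Next I lift, turn by about +77.7° and stand off in front of the notch.

```bash
python3 -m creep '[[0,0,2,0,0,0],[0,0,3,0,0,0],[-0.2,-0.5,2,0,0,7.77],[-0.2,-0.5,1,0,0,7.77],[-0.2,-0.5,0,0,0,7.77],[-0.2,-0.5,0,0,0,7.77],[-0.2,-0.5,0,0,0,7.77],[-0.2,-0.5,0,0,0,7.77]]';python3 -m creep '[[-0.2,-0.5,0,0,0,7.77],[-0.2,-0.5,0,0,0,7.77],[-0.2,-0.5,0,0,0,7.77],[-0.2,-0.3,0,0,0,7.77],[0,0,0,0,0,0],[0,0,0,0,0,0]]'; python3 s.py
cat > blade.py <<'E'
import sys
from h import *
S=camera("side"); T=camera("top"); k=sys.argv[1]
cv2.imwrite(f"pics/s{k}.png",S[...,::-1]);cv2.imwrite(f"pics/t{k}.png",T[...,::-1])
E
python3 blade.py 6
python3 - <<'E'
import cv2,numpy as np
s=cv2.imread("pics/s6.png")[190:310,260:400];t=cv2.imread("pics/t6.png")[140:260,200:340]
cv2.imwrite("pics/v6.png",np.hstack([cv2.resize(s,(400,343),interpolation=2),cv2.resize(t,(400,343),interpolation=2)]))
E
```

```text
clock: 8.1
eef_pos: [0.4064, 0.0578, 0.0518]
tool_rot: [0.167, 0.986, -0.0, -0.0]
ft_force: [-0.3, 0.4, -1.0]
grip_width: 0.0141
grasp_force: 58.8
clock: 8.7
eef_pos: [0.3986, 0.0401, 0.0519]
tool_rot: [-0.099, 0.995, 0.0, -0.0]
ft_force: [-0.5, -1.5, -0.9]
grip_width: 0.014
grasp_force: 58.8
t 8.7 p [39.86  4.01  5.19] yaw -168.58 z [-0.  0. -1.] q [ 0.1   0.17 -0.48  0.92  0.   -0.1 ] F [-0.5 -1.5 -0.9] T [-0.01 -0.04 -0.03] w 14.0 58.8
```

View pics/v6.png

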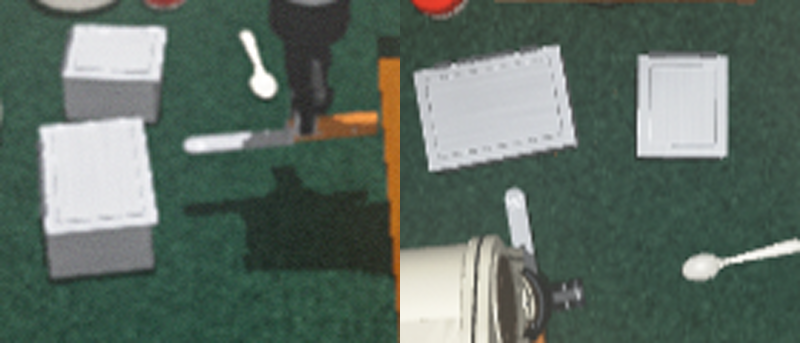

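The side view shows the spreader level at the handle, with its tip at crop (185,145). The top view shows the blade pointing at the wide tin's front, with its tip at crop (513,190). Now I triangulate the tip and its lateral offset.

```bash
cat > meas.py <<'E'
import sys
from h import *
k=sys.argv[1]; zb=float(sys.argv[2]); bt=[int(v) for v in sys.argv[3].split(",")]; bs=[int(v) for v in sys.argv[4].split(",")]
def pts(n,b):
    hsv=cv2.cvtColor(cv2.imread(f"pics/{n}{k}.png"),cv2.COLOR_BGR2HSV); m=((hsv[...,1]<60)&(hsv[...,2]>130)).astype(np.uint8)
    q=np.zeros_like(m); q[b[1]:b[3],b[0]:b[2]]=m[b[1]:b[3],b[0]:b[2]]
    N,l,s,_=cv2.connectedComponentsWithStats(q); j=1+np.argmax(s[1:,4]); ys,xs=np.nonzero(l==j); return np.c_[xs,ys]
def cam(n):
    c=get_calibration(n); M=cv2.Rodrigues(np.array(c["rvec"]))[0]; return np.array([[c["fx"],0,c["cx"]],[0,c["fy"],c["cy"]],[0,0,1]])@np.c_[M,np.array(c["tvec"])]
t=pts("t",bt); s=pts("s",bs)
tt=t[t[:,1]<=t[:,1].min()+1].mean(0)-[0,1.0]; st=s[s[:,0]<=s[:,0].min()+1].mean(0)-[1.0,0]
X=cv2.triangulatePoints(cam("top"),cam("side"),tt.reshape(2,1),st.reshape(2,1))[:,0]; X=X[:3]/X[3]
P=ray("top",t,zb)[:,:2]; c=P.mean(0); v,w=np.linalg.svd(P-c)[2][:2],0; u=v[0]*np.sign(v[0][0])
print("tip px",tt,st,"tri",X.round(4),"reproj",proj("top",X).round(1),proj("side",X).round(1))
print("n",len(t),"yaw",np.degrees(np.arctan2(u[1],u[0])).round(2),"tip on plane",(c+((P-c)@u).max()*u).round(4))
a=np.radians(11.6); e=np.array([np.cos(a),np.sin(a)]); f=np.array([-e[1],e[0]]); n0=np.array([.5531,.0775])
tip=c+((P-c)@u).max()*u; print("tip in tin frame (x,y) mm",((tip-n0)@e*1000).round(1),((tip-n0)@f*1000).round(1),"tri",((X[:2]-n0)@e*1000).round(1),((X[:2]-n0)@f*1000).round(1))
E
python3 meas.py 6 .082 230,200,250,232 320,232,345,250
```

```text
tip px [239.5 205.6] [323.625 240.   ] tri [0.515  0.0619 0.0795] reproj [[239.5 205.3]] [[323.9 240. ]]
n 156 yaw 10.53 tip on plane [0.5134 0.0623]
tip in tin frame (x,y) mm -42.0 -6.9 tri -40.4 -7.7
```

Triangulation gives the tip 41 mm in front of the notch, 7 mm off to the side, at z 80 mm. I'll align, lower to notch height, check, then insert.

```bash
python3 -m creep '[[-0.1,0.5,-1.5,0,0,1],[0,0,-1.4,0,0,0],[0,0,0,0,0,0],[0,0,0,0,0,0]]'; python3 blade.py 7; python3 meas.py 7 .052 230,195,250,232 318,235,345,265; python3 s.py
```

```text
clock: 9.2
eef_pos: [0.3975, 0.0451, 0.0231]
tool_rot: [-0.109, 0.994, 0.0, -0.0]
ft_force: [-0.4, -0.2, -1.1]
grip_width: 0.0143
grasp_force: 58.8
tip px [238.5 206.6] [323.66666667 249.5       ] tri [0.5146 0.0697 0.05  ] reproj [[238.5 206.3]] [[323.9 249.5]]
n 145 yaw 14.87 tip on plane [0.5129 0.0714]
tip in tin frame (x,y) mm -40.6 2.1 tri -39.3 0.1
t 9.3 p [39.83  4.52  2.37] yaw -167.44 z [ 0.001  0.    -1.   ] q [ 0.11  0.21 -0.52  0.84 -0.   -0.11] F [ 0.   0.7 -0.9] T [-0.08  0.01  0.03] w 13.8 58.8
```

```bash
python3 -m creep '[[1.5,0.3,0,0,0,0],[1.5,0.3,0,0,0,0],[0.8,0.16,0,0,0,0],[0,0,0,0,0,0]]';python3 -m creep '[[0.8,0.16,0,0,0,0],[0.8,0.16,0,0,0,0],[0.8,0.16,0,0,0,0],[0,0,0,0,0,0]]'; python3 s.py
```

```text
clock: 9.7
eef_pos: [0.4373, 0.0528, 0.0237]
tool_rot: [-0.11, 0.994, 0.0, 0.001]
ft_force: [-0.6, -0.2, -0.1]
grip_width: 0.0139
grasp_force: 58.8
clock: 10.1
eef_pos: [0.4613, 0.0577, 0.0233]
tool_rot: [-0.11, 0.994, 0.0, 0.001]
ft_force: [0.3, -0.2, -0.5]
grip_width: 0.014
grasp_force: 58.8
t 10.1 p [46.13  5.77  2.33] yaw -167.41 z [ 0.002  0.    -1.   ] q [ 0.12  0.32 -0.36  0.89  0.   -0.1 ] F [ 0.3 -0.2 -0.5] T [-0.02 -0.02  0.05] w 14.0 58.8
```

The blade is in the notch with no contact and its tip about 24 mm inside. Next I lift and follow the lid's arc.

```bash
python3 -m creep '[[0,0,0.4,0,0,0],[0,0,0.4,0,0,0],[0.13,0.03,0.98,0,0,0],[0.13,0.03,0.98,0,0,0],[0,0,0,0,0,0]]'; python3 s.py; python3 blade.py 8; python3 -m creep '[[0.37,0.08,0.92,0,0,0],[0.37,0.08,0.92,0,0,0],[0.59,0.12,0.78,0,0,0],[0.59,0.12,0.78,0,0,0],[0,0,0,0,0,0]]'; python3 s.py; python3 blade.py 9
```

```text
clock: 10.6
eef_pos: [0.4631, 0.0581, 0.0523]
tool_rot: [-0.11, 0.994, 0.0, 0.001]
ft_force: [-1.7, -0.5, -1.9]
grip_width: 0.0142
grasp_force: 58.6
t 10.6 p [46.31  5.81  5.23] yaw -167.42 z [ 0.002  0.    -1.   ] q [ 0.12  0.29 -0.32  0.96 -0.   -0.09] F [-1.7 -0.5 -1.9] T [-0.07  0.4   0.01] w 14.2 58.6
clock: 11.2
eef_pos: [0.4842, 0.0625, 0.0864]
tool_rot: [-0.11, 0.994, 0.0, 0.002]
ft_force: [0.2, 0.4, -0.4]
grip_width: 0.0138
grasp_force: 58.7
t 11.2 p [48.42  6.25  8.64] yaw -167.4 z [ 0.005  0.001 -1.   ] q [ 0.13  0.29 -0.22  1.06  0.   -0.09] F [ 0.2  0.4 -0.4] T [ 0.01  0.04 -0.  ] w 13.8 58.7
```

Run:
```python
import cv2,numpy as np
L=[cv2.resize(cv2.imread(f"pics/s{k}.png")[190:310,250:383],(399,360),interpolation=2) for k in(8,9)]
cv2.imwrite("pics/v9.png",np.hstack(L))
```

```text
(no output)
```

View pics/v9.png

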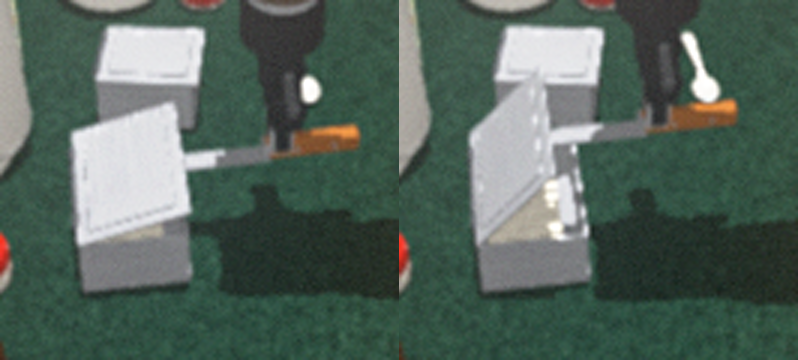

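The lid has opened to about 45° in the right-hand frame, with the blade still level under its edge. I'll continue to about 80°.

```bash
python3 -m creep '[[0.76,0.16,0.6,0,0,0],[0.76,0.16,0.6,0,0,0],[0.9,0.18,0.38,0,0,0],[0.9,0.18,0.38,0,0,0],[0.8,0.16,0.15,0,0,0],[0.3,0.06,0.05,0,0,0],[0,0,0,0,0,0]]'; python3 s.py; python3 blade.py 10
python3 - <<'E'
from h import *
# expected lid front edge corner pixels for angles vs. bright lid mask in side view
a=np.radians(11.6); e=np.array([np.cos(a),np.sin(a),0]); f=np.array([-e[1],e[0],0]); n0=np.array([.5531,.0775,.051])
for th in(55,65,75,85,95):
    t=np.radians(th); c=n0+e*(.1-.106*np.cos(t))+np.array([0,0,.011+.106*np.sin(t)])
    print(th,proj("side",[c+.075*f,c-.075*f]).round(0).tolist(),proj("top",[c+.075*f,c-.075*f]).round(0).tolist())
E
```

```text
clock: 12.0
eef_pos: [0.5266, 0.0712, 0.1064]
tool_rot: [-0.11, 0.994, 0.0, 0.001]
ft_force: [-0.5, -0.4, -1.5]
grip_width: 0.0139
grasp_force: 58.8
t 12.0 p [52.66  7.12 10.64] yaw -167.42 z [ 0.001  0.    -1.   ] q [ 0.13  0.35 -0.07  1.15  0.   -0.09] F [-0.5 -0.4 -1.5] T [-0.    0.02 -0.02] w 13.9 58.8
55 [[297.0, 244.0], [293.0, 209.0]] [[200.0, 181.0], [254.0, 170.0]]
65 [[291.0, 242.0], [287.0, 207.0]] [[199.0, 174.0], [253.0, 164.0]]
75 [[284.0, 241.0], [281.0, 205.0]] [[197.0, 168.0], [251.0, 157.0]]
85 [[277.0, 241.0], [274.0, 205.0]] [[195.0, 161.0], [250.0, 151.0]]
95 [[269.0, 241.0], [268.0, 206.0]] [[194.0, 154.0], [249.0, 144.0]]
```

Now I withdraw straight back, then check the lid.

```bash
python3 -m creep '[[-1,-0.2,0,0,0,0],[-2,-0.4,0,0,0,0],[-3,-0.6,0,0,0,0],[-3,-0.6,0,0,0,0],[-3,-0.6,0,0,0,0],[-1,-0.2,0,0,0,0],[0,0,0,0,0,0]]'; python3 s.py; python3 blade.py 11
python3 - <<'E'
import cv2,numpy as np
cv2.imwrite("pics/v11.png",np.hstack([cv2.resize(cv2.imread("pics/s11.png")[180:310,240:400],(480,390),interpolation=2),cv2.resize(cv2.imread("pics/t11.png")[130:260,190:295],(315,390),interpolation=2)]))
E
```

```text
clock: 12.8
eef_pos: [0.3942, 0.0447, 0.1066]
tool_rot: [-0.109, 0.994, -0.0, 0.0]
ft_force: [0.9, 0.1, -0.6]
grip_width: 0.0141
grasp_force: 58.8
t 12.8 p [39.42  4.47 10.66] yaw -167.43 z [ 0.  0. -1.] q [ 0.11  0.1  -0.4   1.07 -0.   -0.11] F [ 0.9  0.1 -0.6] T [-0.01 -0.02 -0.03] w 14.1 58.8
```

View pics/v11.png

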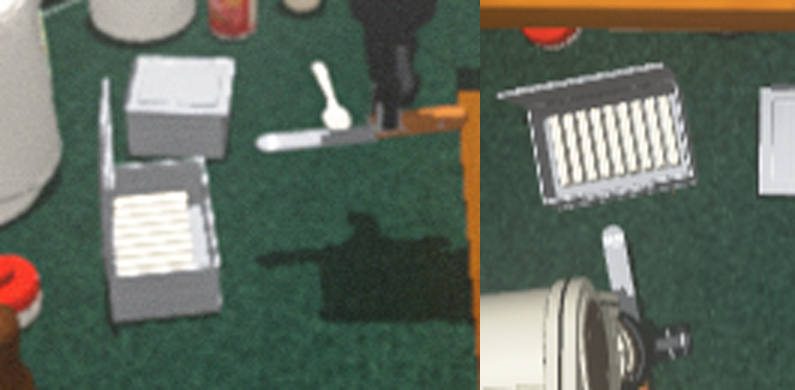

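The lid stands at about 84°: the far corner at (275,207) in the side view and the corner at (197,162) in the top view match the projected 85° row. The narrow tin is shut. I'll turn back and lay the spreader where it lay.

```bash
python3 -m creep '[[0.2,0.4,0,0,0,-7.8],[0.2,0.4,0,0,0,-7.8],[0.2,0.4,0,0,0,-7.8],[0.2,0.4,0,0,0,-7.8],[0.2,0.4,0,0,0,-7.8],[0.3,0.5,0,0,0,-7.8],[0.3,0.5,0,0,0,-7.8],[0.3,0.5,0,0,0,-7.8]]';python3 -m creep '[[0.3,0.5,-2,0,0,-7.8],[0.2,0.3,-3,0,0,-7.8],[0,0,-3,0,0,0],[0,0,-2.5,0,0,0],[0,0,-1.5,0,0,0],[0,0,-0.6,0,0,0],[0,0,0,0,0,0],[0,0,0,0,0,0]]'; python3 s.py
```

```text
clock: 13.7
eef_pos: [0.4166, 0.0807, 0.1063]
tool_rot: [0.424, 0.906, 0.0, 0.001]
ft_force: [-0.5, 0.0, -0.6]
grip_width: 0.0138
grasp_force: 58.8
clock: 14.5
eef_pos: [0.4209, 0.0883, -0.0192]
tool_rot: [0.54, 0.841, 0.0, 0.001]
ft_force: [0.1, 0.0, 0.0]
grip_width: 0.0139
grasp_force: 58.8
t 14.5 p [42.09  8.83 -1.92] yaw 114.58 z [ 0.001  0.    -1.   ] q [ 0.21  0.33 -0.5   0.74 -0.    1.35] F [0.1 0.  0. ] T [-0.04  0.04 -0.07] w 13.9 58.8
```

```bash
python3 -m creep '[[0,0,-0.2,0,0,0],[0,0,-0.2,0,0,0],[0,0,-0.2,0,0,0],[0,0,0,0,0,0]]';python3 s.py; python3 -m creep '[[0,0,-0.1,0,0,0],[0,0,-0.1,0,0,0],[0,0,0,0,0,0]]'; python3 s.py
```

```text
clock: 14.9
eef_pos: [0.4195, 0.088, -0.0257]
tool_rot: [0.54, 0.841, 0.0, 0.0]
ft_force: [-0.1, 0.3, -0.9]
grip_width: 0.0142
grasp_force: 58.8
t 14.9 p [41.95  8.8  -2.57] yaw 114.58 z [ 0. -0. -1.] q [ 0.21  0.34 -0.51  0.73 -0.    1.35] F [-0.1  0.3 -0.9] T [-0.02  0.02  0.  ] w 14.2 58.8
clock: 15.2
eef_pos: [0.4198, 0.0881, -0.0275]
tool_rot: [0.54, 0.841, 0.0, 0.0]
ft_force: [-0.9, -1.0, 0.5]
grip_width: 0.0136
grasp_force: 59.0
t 15.2 p [41.98  8.81 -2.75] yaw 114.58 z [ 0.  0. -1.] q [ 0.21  0.34 -0.51  0.72  0.    1.35] F [-0.9 -1.   0.5] T [-0.01  0.14 -0.04] w 13.6 59.0
```

Touching down, with T at 0.14 N m. I'll release with a partial opening and lift.

```bash
python3 -m creep '[[0,0,-0.05,0,0,0],[0,0,0,0,0,0]]'; python3 -m creep '[[0,0,0,0,0,0],[0,0,0,0,0,0],[0,0,0,0,0,0],[0,0,0,0,0,0],[0,0,0,0,0,0]]' 0.1; python3 s.py; python3 -m creep '[[0,0,1,0,0,0],[0,0,3,0,0,0],[0,0,4,0,0,0],[-1.5,-3,3,0,0,0],[-1.5,-4,0,0,0,0],[-1.5,-4,0,0,0,0],[0,-4,0,0,0,0],[0,0,0,0,0,0]]'; python3 s.py; python3 blade.py 12
python3 - <<'E'
from h import *
for n in "ts":
    hsv=cv2.cvtColor(cv2.imread(f"pics/{n}12.png"),cv2.COLOR_BGR2HSV)
    m=((hsv[...,0]<20)&(hsv[...,1]>100)&(hsv[...,2]>60)).astype(np.uint8)
    b=(200,220,300,265) if n=="t" else (335,235,388,292)
    q=np.zeros_like(m); q[b[1]:b[3],b[0]:b[2]]=m[b[1]:b[3],b[0]:b[2]]
    ys,xs=np.nonzero(q); P=ray({"t":"top","s":"side"}[n],np.c_[xs,ys],.02 if n=="t" else .012)[:,:2]; c=P.mean(0); u=np.linalg.svd(P-c)[2][0]; s=(P-c)@u
    print(n,len(P),(c+s.min()*u).round(3),(c+s.max()*u).round(3))
# lid unchanged since picture 11?
a,b=[cv2.imread(f"pics/s{k}.png")[195:300,262:318].astype(int) for k in(11,12)]; print("lid diff",np.abs(a-b).max(2).mean(), (np.abs(a-b).max(2)>60).sum())
E
```

```text
clock: 15.4
eef_pos: [0.4198, 0.088, -0.0276]
tool_rot: [0.54, 0.841, 0.0, 0.0]
ft_force: [-0.9, -1.2, 8.1]
grip_width: 0.0138
grasp_force: 59.7
clock: 15.9
eef_pos: [0.4196, 0.088, -0.0283]
tool_rot: [0.54, 0.841, -0.0, -0.0]
ft_force: [0.0, -0.2, -1.3]
grip_width: 0.0472
grasp_force: 0.0
t 15.9 p [41.96  8.8  -2.83] yaw 114.59 z [-0. -0. -1.] q [ 0.21  0.34 -0.51  0.72 -0.    1.35] F [ 0.  -0.2 -1.3] T [0.01 0.01 0.02] w 47.2 0.0
clock: 16.7
eef_pos: [0.3747, -0.0657, 0.0829]
tool_rot: [0.543, 0.839, -0.0, 0.001]
ft_force: [0.5, 0.3, 0.5]
grip_width: 0.047
grasp_force: 0.0
t 16.7 p [37.47 -6.57  8.29] yaw 114.17 z [ 0.002 -0.002 -1.   ] q [-0.17  0.09 -0.48  1.   -0.    0.98] F [0.5 0.3 0.5] T [ 0.01 -0.05  0.04] w 47.0 0.0
t 160 [0.423 0.076] [0.388 0.156]
s 196 [0.424 0.076] [0.387 0.168]
lid diff 4.017006802721088 0
```

The spreader lies flat where it started, the lid is unchanged since the last picture, and the gripper is free. Handing in.

```bash
python3 -c "from workcell import ticket; print(ticket.job_done())"
```

```text
the job is handed in; nothing more can be done
None
```

I prised the wide tin open with the spreader: its lid stands at about 84°, the narrow tin looked shut in the last picture I viewed, the spreader is back on the worktop clear of both tins, and I handed the job in at about 17 s on the robot's clock; two early grasps missed because the reported tool position was about 3 cm low, and one pressed the handle with about 22 N at the wrist.

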